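# Find the loaded pot by weight and seat it on the finishing machine's drive

### The arm

A 7-joint arm with a two-finger parallel gripper is mounted at the origin on a cart in front of the work surface, level with it; the furniture and walls round the work are solid. World frame = base frame: x ahead of the robot, y to its left, z up, the work surface at z = 0. Lengths are in mm, angles in rad, forces in N, time in s.
With the tool pointing down it reaches from about 400 to 925 mm from the base axis. Payload 5.6 kg.
Tool frame: the origin (TCP) lies where the fingers leave the gripper's body, on its centre line; the fingertips stand 73 mm ahead of it and the grasp point (between the pads) lies 54 mm ahead of it; z points along the fingers, y is the line along which they close (so a half turn about z gives the same grasp; the last joint's range is limited). The gripper opens to 85 mm and grips with 20 to 120 N. Pads are 22 mm wide; open, the fingers measure 114 mm over their backs; the gripper's body (76 mm by 85 mm) begins 54 mm behind the grasp point. The pads swing forward as they close: fully open they stand 13 mm farther back than shut.
Start: joints at [-1.263, 0.468, -0.012, 1.603, 0.006, 1.071, -0.056], TCP at [223.409, 610.405, 303.89] pointing down, gripper open.
Joint ranges: [-2.53, 2.53], [-0.31, 2.02], [-1.57, 1.55], [0.28, 2.44], [-1.29, 4.43], [0.15, 1.84], [-2.92, 2.92]. Speed limits (rad/s): [2.57, 2.57, 3.14, 3.14, 3.14, 3.14, 3.14].

### API

Orientations are given as a unit quaternion [w, x, y, z].
In Python, from rig import state, read_camera, get_calibration, close_job gives the robot as it stands.
- The arm moves only by the tool carry_out, never from a script. Its argument "series" is a list of rows, each a list of 3 entries, a list of its own where there are three numbers: the closure, from 0 (fully open) to 1 (shut), then the shift along the world's x, y, z in units of 25 mm (1.0 is 25 mm), then the turn, a rotation vector about the world's x, y, z in units of 8 degrees (1.0 is 8 degrees). In form: [[grip, [dx, dy, dz], [wx, wy, wz]], ...]. A call has 1 to 12 rows; each row shifts and turns the commanded pose from where the row before left it; what a row does not reach is not made up. A row lasts 1/10 s, in which the tool goes at most 50 mm and 8.59 degrees, less where a joint would pass 70% of its speed; a pose out of reach is approached as far as the arm can. A call is refused whole if a number of a shift passes 1 or a number of a turn 1, either way. A call with a gripper value outside its range is refused whole. The fingers move at their own pace and stop on an object; the grip force is fixed at half the most. Time passes only in rows, so rows that do not move let the fingers close. It gives the time, the measured TCP pose, the force, the opening and the grip force at its end, in the units of the state.
- state(): the state, without advancing time (a new reading comes with each control period).
- read_camera(name): name is "scene" or "top" or "wrist"; returns (picture, depth): 384x512x3 uint8, red, green, blue; 384x512 float32, mm along the optical axis (not along the pixel's ray), 0 where there is no reading.
- get_calibration(name): a dict with "K" (3x3 intrinsics, pixels), "k1" (the pictures are not rectified: a ray, as slopes to the right and down, at radius r is drawn at 1 + k1 r^2 times it, then the intrinsics apply), "eye" and "orientation" of the camera in the world. Camera axes: x right, y down, z forward; pixel columns grow to the right and rows downward; lengths in mm; the calibration is good to about 2 mm. A picture is of the moment at which its call begins: read the wrist's pose just before it. get_calibration takes no time and is no camera call; for the wrist camera it gives the pose at the moment of the call.
- close_job(): hands the job in; it is judged then, once.
The state is a dict: "clock": time; "qpos": joint angles; "joint_vel": joint speeds; "joint_efforts": joint torques, N m; "ee_pos": TCP position; "ee_rot": TCP orientation; "contact_force": force on the tool from outside, world axes, zero at the start; "torque": the same for the moment, N m; "gripper_width": finger opening in mm; "finger_force": force on a finger pad.
Only numpy, scipy, OpenCV 4.12 (cv2) and the standard library are available. Lean on these libraries where they do the work, as an engineer would, in place of code of your own. Each camera call takes 0.05 s, during which the arm holds its last target. There are 200 camera calls.

### The job

Two closed steel pots look alike, but one is loaded with parts to be deburred and the other is nearly empty: find the loaded one by its weight. Set it in the round well of the green finishing machine and feel for the drive, turning the pot under light pressure until its slotted foot drops over the drive dog and it sits fully home; stand the other pot in the blue tray. Press and set down gently, keep both pots upright, and leave the other things on the bench where they are.

Things in the scene. Friction and masses are not known exactly. Their poses are not given: they have to be found in the camera images.
- pot_a: closed steel pot with black lid, one of two: 65 mm wide, 100 mm tall, 0.2 to 0.75 kg; one of the two is at least 0.15 kg heavier, either may be. Origin: centre of the underside, z up. Black foot 37 mm square, 10 mm high, cut by two full-width slots 10 mm wide and deep that cross at its centre, along the pot's x and y; base 62 mm round from 10 to 28 mm up, body 62 mm to 66, lid 65 mm to 74
- pot_b: closed steel pot with black lid, its twin: 65 mm wide, 100 mm tall, 0.2 to 0.75 kg; one of the two is at least 0.15 kg heavier, either may be. Origin: centre of the underside, z up. Black foot 37 mm square, 10 mm high, cut by two full-width slots 10 mm wide and deep that cross at its centre, along the pot's x and y; base 62 mm round from 10 to 28 mm up, body 62 mm to 66, lid 65 mm to 74
- pot_a_grip (a point): point on pot a's axis in its orange grip bar, 95 mm above the pot's underside, axes as the pot's. The bar is fixed to the pot and stands on the lid, from 74 to 100 mm up; 44 mm long along the pot's x, 12 mm thick along y
- pot_b_grip (a point): point on pot b's axis in its orange grip bar, 95 mm above the pot's underside, axes as the pot's. The bar is fixed to the pot and stands on the lid, from 74 to 100 mm up; 44 mm long along the pot's x, 12 mm thick along y
- machine: green finishing machine, fixed to the bench: flat housing 170x140x40 mm (x, y, z), a black control strip along its front, a round aluminium well on its top. Origin at the centre of its underside, x to the back of the machine
- machine_seat (a point): centre of the well's flat floor, 22 mm behind the machine's origin and 40 mm above the bench; z up the well's axis. The well is a round aluminium collar, 66 mm inside, 92 mm outside, 22 mm high. The loaded pot is home when its foot stands on this floor, with the drive dog in either of the foot's slots
- machine_dog (a point): top of the drive dog at the well's axis, 8 mm above the well's floor; axes as the machine's, not the dog's. The dog is a dark steel bar across the well's centre, 32 mm long, 7 mm wide, left at any angle by the last run (not measured) and held by its gear. Sprung, it yields 2 mm at about 7 N under a foot that rides on it; a foot drops over it within 0.08 rad of a slot's direction
- tray: shallow blue plastic tray, fixed, 150x130x28 mm (x, y, z), walls and floor 4 mm. Origin at the centre of its underside
- tray_floor (a point): centre of the tray's inner floor, 4 mm above the bench; axes as the tray's
- spray_can: blue aerosol can with orange cap, 58 mm across, 157 mm tall, standing at the back; origin at the centre of its underside
- tape_measure: yellow tape measure, 64x83x35 mm, lying behind the machine; origin at the centre of its underside
- pliers_cut: small dark cutting pliers, 120x39x10 mm, lying beside the vice; origin at the centre of its underside
- air_cylinder_1: small pneumatic cylinder, dark barrel with grey end blocks, 24x105x24 mm, lying right of the vice; origin at the centre of its underside
There are look-alikes about, which are no part of the job. What is shaped like the pot_a but purple or turquoise is not meant.

How it is judged:
By the outcome, as a careful person would: the job done as asked, in the order asked, and still so for the second after the job is handed in, with the robot touching nothing.
It also fails if it takes over 72 s, if anything falls off the work surface, if the arm or the gripper's body presses on something with over 40 N, if the wrist force passes 120 N, or if a joint passes its speed limit or range.

## Working session

There is one attempt and no reset: what is moved stays moved. The work goes in short steps, Python scripts to look and compute and a tool call to move; the robot and the scene stay as the last step left them, time stands still between calls to the robot, and variables do not carry over. Pictures are saved under pics/ and viewed, at most 10 in all, crops included, and the job is handed in when it is done.

Besides the shell and the picture viewer there is one more tool, called after "Emit:" by a JSON object that holds its "api" and its "payload", one argument or row to a line. carry_out: Moves the arm, as the interface text tells. Its arguments: {"type":"object","properties":{"series":{"type":"array","items":{"type":"array"}}},"required":["series"]}

```bash
mkdir -p pics; ls; cat > h.py <<'E'
import numpy as np, cv2
from rig import *
from scipy.spatial.transform import Rotation as R
def cam(n):
    c=get_calibration(n); p,d=read_camera(n); return c,p,d
def rot(c):
    o=np.array(c['orientation'],float)
    return o if o.shape==(3,3) else R.from_quat(o,scalar_first=True).as_matrix()
def rays(c,uv):
    K=np.array(c['K']); uv=np.atleast_2d(np.array(uv,float))
    s=np.stack([(uv[:,0]-K[0,2])/K[0,0],(uv[:,1]-K[1,2])/K[1,1]],1); t=s.copy()
    for _ in range(20): t=s/(1+c['k1']*(t**2).sum(1,keepdims=True))
    return np.c_[t,np.ones(len(t))]
def onz(c,uv,z):
    r=rays(c,uv)@rot(c).T; e=np.array(c['eye']); return e+r*((z-e[2])/r[:,2])[:,None]
def pts(c,d,mask):
    v,u=np.nonzero(mask&(d>0)); return np.array(c['eye'])+(rays(c,np.c_[u,v])*d[v,u][:,None])@rot(c).T
def save(n,p): cv2.imwrite('pics/'+n+'.png',cv2.cvtColor(p,cv2.COLOR_RGB2BGR))
E
python3 - <<'E'
from h import *
print(state())
for n in('scene','top'):
    c,p,d=cam(n); print(n,c); save(n,p); np.savez(n,p=p,d=d)
E
```

```text
pics
{'clock': 0.0, 'qpos': array([-1.26298896,  0.46839851, -0.01162944,  1.60362611,  0.00601794,
        1.07141895, -0.05631277]), 'joint_vel': array([-7.58475671e-05,  8.44405835e-04,  8.10062561e-04,  1.22006838e-03,
       -7.61625217e-04,  2.29984668e-04,  7.25475033e-04]), 'joint_efforts': array([-1.16050423e-04, -5.32395887e+01,  2.14519340e-02, -2.51302671e+01,
        1.15251579e-02,  8.07092147e-03, -2.24635943e-05]), 'ee_pos': array([223.27218741, 609.98673726, 302.92336467]), 'ee_rot': array([-9.41657425e-05,  1.74527409e-01,  9.84651897e-01, -9.03274491e-04]), 'contact_force': array([ 0.10082765,  0.46331892, -0.55469649]), 'torque': array([-0.03346783, -0.02723715, -0.00654726]), 'finger_force': 0.0, 'gripper_width': 85.26350477532668}
scene {'K': array([[485.05082728,   0.        , 255.06390784],
       [  0.        , 485.05082728, 192.96496385],
       [  0.        ,   0.        ,   1.        ]]), 'k1': 0.01461632032929434, 'eye': array([-413.5951851 , -609.7705143 ,  864.63589447]), 'orientation': array([-0.43151382,  0.78122229, -0.39878166,  0.21085715])}
top {'K': array([[397.81620255,   0.        , 264.25890394],
       [  0.        , 397.81620255, 190.79791636],
       [  0.        ,   0.        ,   1.        ]]), 'k1': -0.07618262509602723, 'eye': array([ 516.56536691,  151.05729137, 1492.4211733 ]), 'orientation': array([-0.02169447,  0.7116181 , -0.70164131,  0.02878365])}
```

View pics/scene.png

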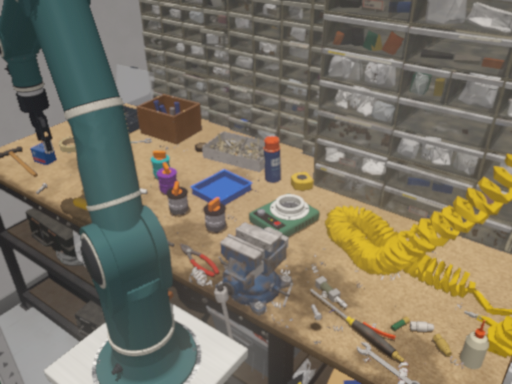

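View pics/top.png

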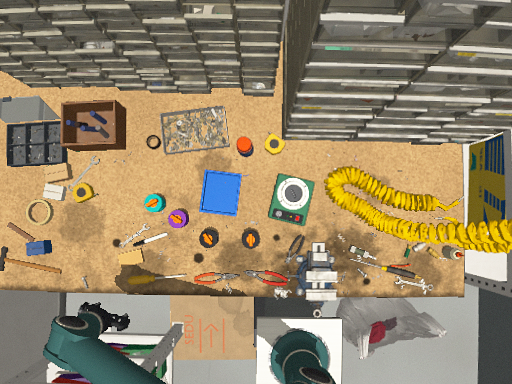

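The top view shows the two steel pots at about (209,238) and (250,238). The purple and turquoise decoys are at (178,217) and (154,203), the tray at (220,192), and the machine at (291,199) with its well at (293,190). Next I'll measure them.

```bash
python3 - <<'E'
from h import *
c=get_calibration('top'); z=np.load('top.npz'); p,d=z['p'],z['d']
hsv=cv2.cvtColor(p,cv2.COLOR_RGB2HSV)
def blobs(m,win,zz,name):
    k=np.zeros(m.shape,bool); u0,u1,v0,v1=win; k[v0:v1,u0:u1]=1; m=(m&k).astype(np.uint8)
    cs,_=cv2.findContours(m,0,2); 
    for q in sorted(cs,key=cv2.contourArea)[::-1][:1]:
        mm=np.zeros_like(m); cv2.drawContours(mm,[q],-1,1,-1); v,u=np.nonzero(mm)
        w=onz(c,np.c_[u,v],zz)[:,:2]; r=cv2.minAreaRect(w.astype(np.float32))
        X=w-w.mean(0); ev,E=np.linalg.eigh(X.T@X); a=np.arctan2(E[1,1],E[0,1])
        dd=pts(c,d,mm>0)
        print(name,len(u),'cen',w.mean(0).round(1),'rect',np.round(r[0],1),np.round(r[1],1),round(r[2],1),'PCA axis deg',round(np.degrees(a)%180,1),'depth med',np.median(dd,0).round(1), dd[:,2].max().round(0))
H,S,V=[hsv[...,i].astype(int) for i in range(3)]
og=(H<16)&(S>170)&(V>150)
blobs(og,(196,222,225,252),100,'potL'); blobs(og,(238,262,225,252),100,'potR')
bl=(H>100)&(H<125)&(S>150)
blobs(bl,(190,250,160,225),28,'tray')
gr=(H>60)&(H<90)&(S>100)
blobs(gr,(262,322,165,232),40,'mach')
save('crop',cv2.resize(p[160:260,180:330],None,fx=5,fy=5,interpolation=cv2.INTER_CUBIC))
# collar top by depth
P=pts(c,d,np.ones(d.shape,bool)); 
g=onz(c,[[293,190]],62)[0]; m=(np.hypot(*(P[:,:2]-g[:2]).T)<60)&(abs(P[:,2]-62)<6); Q=P[m]
print('well guess',g,'collar',len(Q),cv2.minEnclosingCircle(Q[:,:2].astype(np.float32)),Q.mean(0))
E
```

```text
potL 14 cen [440.3 339.3] rect [439.4 339. ] [37.1  6.8] 41.8 PCA axis deg 41.1 depth med [439.9 344.8  77. ] 98.0
potR 15 cen [444.2 176.5] rect [442.2 174.6] [31.2  7. ] 0.9 PCA axis deg 177.5 depth med [441.9 178.   94.4] 98.0
tray 1533 cen [612.6 300.7] rect [613.3 300.6] [135.3 155.4] 83.6 PCA axis deg 173.4 depth med [613.  303.    4.7] 35.0
mach 786 cen [567.7  46.3] rect [590.7  39.9] [135.2 163.7] 76.9 PCA axis deg 176.6 depth med [550.7  53.3  37.9] 53.0
well guess [623.36819647  33.70747642  62.        ] collar 179 ((614.395263671875, 32.16643142700195), 42.9221076965332) [614.41667522  32.42412675  61.5056939 ]
```

View pics/crop.png

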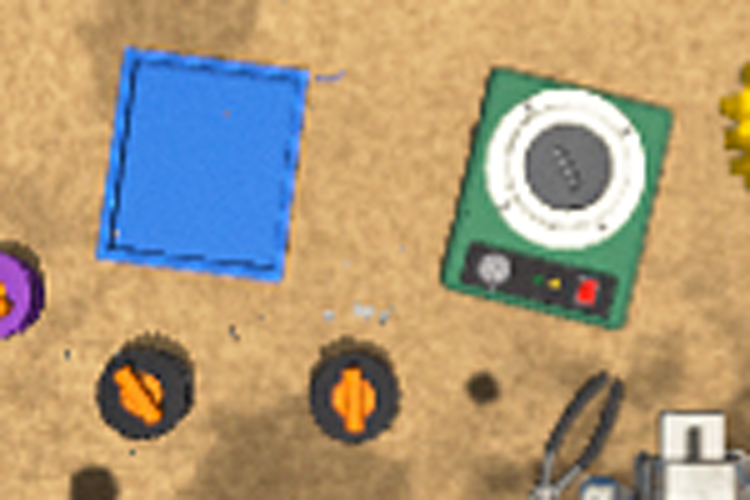

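Emit:
{"api": "carry_out", "payload": {
  "series": [
    [0, [0.6, -1, 0.15], [0, 0, 0.2]],
    [0, [0.6, -1, 0.15], [0, 0, 0.2]],
    [0, [0.6, -1, 0.15], [0, 0, 0.2]],
    [0, [0.6, -1, 0.15], [0, 0, 0.2]],
    [0, [0.6, -1, 0.15], [0, 0, 0.2]],
    [0, [0.6, -1, 0.15], [0, 0, 0.2]],
    [0, [0.6, -1, 0.15], [0, 0, 0.2]],
    [0, [0.6, -1, 0.15], [0, 0, 0.2]],
    [0, [0.6, -1, 0.15], [0, 0, 0.2]],
    [0, [0.6, -1, 0.15], [0, 0, 0.2]],
    [0, [0.6, -1, 0.15], [0, 0, 0.2]],
    [0, [0.6, -1, 0.15], [0, 0, 0.2]]
  ]
}}

```text
clock: 1.3
ee_pos: [403.7, 309.2, 348.8]
ee_rot: [-0.0, 0.007, 1.0, -0.0]
contact_force: [-0.3, 0.5, -0.2]
gripper_width: 85.6
finger_force: 0.0
```

Emit:
{"api": "carry_out", "payload": {
  "series": [
    [0, [0.3, -1, 0], [0, 0, 0]],
    [0, [0.3, -1, 0], [0, 0, 0]],
    [0, [0, 0, 0], [0, 0, 0]],
    [0, [0, 0, 0], [0, 0, 0]]
  ]
}}

```text
clock: 1.7
ee_pos: [418.4, 260.1, 348.8]
ee_rot: [-0.0, 0.008, 1.0, 0.0]
contact_force: [-1.0, -0.7, -0.2]
gripper_width: 84.9
finger_force: 0.0
```

```bash
python3 - <<'E'
from h import *
s=state(); print(s['ee_pos'],s['qpos'],s['contact_force'])
c,p,d=cam('wrist'); print(c['eye'],rot(c).round(3)); save('w1',p); np.savez('w1',p=p,d=d)
import pickle; pickle.dump(c,open('w1.pkl','wb'))
E
```

```text
[418.36381552 260.14859141 348.77630339] [-0.71876278  0.14929003  0.10513073  1.93451562 -0.01827153  1.05880293
  0.9480716 ] [-1.02541819 -0.66195943 -0.1605708 ]
[351.37040653 259.21356119 418.55576269] [[ 0.017  0.963  0.27 ]
 [ 1.    -0.016 -0.004]
 [ 0.     0.27  -0.963]]
```

View pics/w1.png

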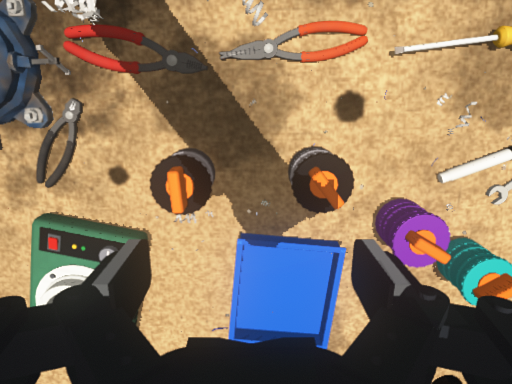

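The wrist view shows pot R at (180,185) and pot L at (323,182). Each has an orange bar with a round orange boss beside it. The tray is at (287,290) and the machine at (80,260). I'll measure the bars from the depth points near their tops.

```bash
cat >> h.py <<'E'
def bar(c,p,d,win,zlo=88):
    hsv=cv2.cvtColor(p,cv2.COLOR_RGB2HSV).astype(int); u0,u1,v0,v1=win
    k=np.zeros(d.shape,bool); k[v0:v1,u0:u1]=1
    m=(hsv[...,0]<18)&(hsv[...,1]>150)&(hsv[...,2]>80)&k
    P=pts(c,d,m); P=P[(P[:,2]>zlo)&(P[:,2]<115)]
    X=P[:,:2]-P[:,:2].mean(0); w,E=np.linalg.eigh(X.T@X); r=cv2.minAreaRect(P[:,:2].astype(np.float32))
    print('bar',len(P),P.mean(0).round(1),'z',np.percentile(P[:,2],[5,50,95]).round(1),'ang',round(np.degrees(np.arctan2(E[1,1],E[0,1]))%180,1),'rect',np.round(r[0],1),np.round(r[1],1),round(r[2],1))
def lid(c,p,d,xy,z0,z1,r):
    P=pts(c,d,np.ones(d.shape,bool)); Q=P[(np.hypot(*(P[:,:2]-xy).T)<r)&(P[:,2]>z0)&(P[:,2]<z1)]
    (x,y),R_=cv2.minEnclosingCircle(Q[:,:2].astype(np.float32)); print('circle',len(Q),round(x,1),round(y,1),round(R_,1),'zmed',np.median(Q[:,2]).round(1))
E
python3 - <<'E'
from h import *
import pickle
c=pickle.load(open('w1.pkl','rb')); z=np.load('w1.npz'); p,d=z['p'],z['d']
for w,xy in(((150,215,150,225),(442,176)),((292,355,150,225),(440,340))):
    for zl in(85,95): bar(c,p,d,w,zl)
    lid(c,p,d,np.array(xy),69,79,42)
E
```

```text
bar 634 [444.5 183.7  97.7] z [ 88.5  99.2 100.6] ang 3.1 rect [446.  182.5] [43.4 12.5] 3.9
bar 525 [445.2 183.   99.2] z [ 96.8  99.5 100.7] ang 2.9 rect [446.  182.5] [43.4 12.5] 3.9
circle 2165 446.4 182.5 33.3 zmed 73.8
bar 550 [444.8 331.7  98.6] z [ 93.1  99.3 100.7] ang 37.0 rect [446.5 333. ] [43.6 11.9] 36.9
bar 513 [445.8 332.5  99.2] z [ 97.1  99.4 100.7] ang 37.1 rect [446.6 333.1] [43.5 11.9] 36.9
circle 2352 447.0 333.3 33.4 zmed 73.8
```

Emit:
{"api": "carry_out", "payload": {
  "series": [
    [0, [0.28, -0.775, -0.5], [0, 0, 0.15]],
    [0, [0.28, -0.775, -0.5], [0, 0, 0.15]],
    [0, [0.28, -0.775, -0.5], [0, 0, 0.15]],
    [0, [0.28, -0.775, -0.5], [0, 0, 0.15]],
    [0, [0, 0, -0.97], [0, 0, 0]],
    [0, [0, 0, -0.97], [0, 0, 0]],
    [0, [0, 0, -0.97], [0, 0, 0]],
    [0, [0, 0, -0.97], [0, 0, 0]],
    [0, [0, 0, -0.97], [0, 0, 0]],
    [0, [0, 0, -0.97], [0, 0, 0]],
    [0, [0, 0, 0], [0, 0, 0]]
  ]
}}

```text
clock: 2.85
ee_pos: [444.3, 183.4, 150.6]
ee_rot: [-0.003, -0.035, 0.999, -0.001]
contact_force: [-0.6, -0.2, -0.8]
gripper_width: 86.0
finger_force: 0.0
```

Emit:
{"api": "carry_out", "payload": {
  "series": [
    [0, [0.08, -0.04, 0.08], [0, 0, 0]],
    [1, [0, 0, 0], [0, 0, 0]],
    [1, [0, 0, 0], [0, 0, 0]],
    [1, [0, 0, 0], [0, 0, 0]],
    [1, [0, 0, 0], [0, 0, 0]],
    [1, [0, 0, 0], [0, 0, 0]],
    [1, [0, 0, 0], [0, 0, 0]],
    [1, [0, 0, 0], [0, 0, 0]]
  ]
}}

```text
clock: 3.65
ee_pos: [448.6, 182.4, 155.7]
ee_rot: [0.0, -0.034, 0.999, 0.0]
contact_force: [0.5, 1.9, 2.7]
gripper_width: 10.7
finger_force: 60.2
```

Emit:
{"api": "carry_out", "payload": {
  "series": [
    [1, [0, 0, 0.3], [0, 0, 0]],
    [1, [0, 0, 0.6], [0, 0, 0]],
    [1, [0, 0, 0.6], [0, 0, 0]],
    [1, [0, 0, 0.3], [0, 0, 0]],
    [1, [0, 0, 0], [0, 0, 0]],
    [1, [0, 0, 0], [0, 0, 0]],
    [1, [0, 0, 0], [0, 0, 0]],
    [1, [0, 0, 0], [0, 0, 0]]
  ]
}}

```text
clock: 4.45
ee_pos: [448.0, 181.7, 199.7]
ee_rot: [-0.001, -0.034, 0.999, -0.0]
contact_force: [-0.7, -0.4, -2.5]
gripper_width: 10.5
finger_force: 59.6
```

```bash
python3 - <<'E'
from h import *
for i in range(4):
    s=state(); print(s['clock'],s['ee_pos'].round(1),s['contact_force'].round(2),s['joint_efforts'].round(2)); read_camera('wrist')
E
```

```text
4.45 [448.  181.7 199.7] [-0.68 -0.45 -2.48] [ 0.000e+00 -4.041e+01  1.380e+00 -1.959e+01  1.000e-02  1.000e-02
  0.000e+00]
4.5 [448.1 181.7 199.8] [-0.78 -0.1  -2.67] [ 0.000e+00 -4.034e+01  1.370e+00 -1.957e+01  1.000e-02  2.000e-02
  0.000e+00]
4.55 [448.2 181.8 199.9] [ 0.19  1.21 -2.86] [ 0.000e+00 -4.029e+01  1.370e+00 -1.956e+01  1.000e-02  2.000e-02
  0.000e+00]
4.6 [448.2 181.8 200. ] [-0.11 -0.79 -2.71] [ 0.000e+00 -4.026e+01  1.370e+00 -1.957e+01  1.000e-02  1.000e-02
  0.000e+00]
```

Pot R weighs about 0.26 kg. Since the other pot must differ by at least 0.15 kg and stay above 0.2 kg, R has to be the light one. I'll put it back, because the loaded pot goes first, and pick up L.

Emit:
{"api": "carry_out", "payload": {
  "series": [
    [1, [0, 0, -0.6], [0, 0, 0]],
    [1, [0, 0, -0.6], [0, 0, 0]],
    [1, [0, 0, -0.3], [0, 0, 0]],
    [1, [0, 0, -0.15], [0, 0, 0]],
    [1, [0, 0, -0.08], [0, 0, 0]],
    [1, [0, 0, -0.04], [0, 0, 0]],
    [1, [0, 0, 0], [0, 0, 0]],
    [1, [0, 0, 0], [0, 0, 0]]
  ]
}}

```text
clock: 5.45
ee_pos: [448.6, 182.0, 156.5]
ee_rot: [0.0, -0.034, 0.999, 0.0]
contact_force: [-0.4, -0.4, -2.2]
gripper_width: 10.3
finger_force: 59.4
```

Emit:
{"api": "carry_out", "payload": {
  "series": [
    [1, [0, 0, -0.03], [0, 0, 0]],
    [1, [0, 0, -0.03], [0, 0, 0]],
    [1, [0, 0, 0], [0, 0, 0]],
    [1, [0, 0, 0], [0, 0, 0]]
  ]
}}

```text
clock: 5.85
ee_pos: [448.8, 182.3, 155.6]
ee_rot: [0.001, -0.034, 0.999, 0.0]
contact_force: [-1.5, 0.3, 4.9]
gripper_width: 10.4
finger_force: 60.5
```

Emit:
{"api": "carry_out", "payload": {
  "series": [
    [0, [0, 0, 0], [0, 0, 0]],
    [0, [0, 0, 0], [0, 0, 0]],
    [0, [0, 0, 0], [0, 0, 0]],
    [0, [0, 0, 0.5], [0, 0, 0]],
    [0, [0, 0, 0.9], [0, 0, 0]],
    [0, [0, 0, 0.6], [0, 0, 0]],
    [0, [0, 1, 0], [0, 0, 0.7]],
    [0, [0, 1, 0], [0, 0, 0.7]],
    [0, [0, 1, 0], [0, 0, 0.7]],
    [0, [0, 1, 0], [0, 0, 0.7]],
    [0, [-0.08, 1, 0], [0, 0, 0.7]],
    [0, [0, 1, 0], [0, 0, 0.62]]
  ]
}}

```text
clock: 7.05
ee_pos: [446.3, 332.9, 205.6]
ee_rot: [0.0, -0.318, 0.948, 0.0]
contact_force: [0.3, -0.4, -0.6]
gripper_width: 85.1
finger_force: 0.0
```

Emit:
{"api": "carry_out", "payload": {
  "series": [
    [0, [0, 0, -0.4], [0, 0, 0]],
    [0, [0, 0, -0.7], [0, 0, 0]],
    [0, [0, 0, -0.6], [0, 0, 0]],
    [0, [0, 0, -0.3], [0, 0, 0]],
    [0, [0, 0, 0], [0, 0, 0]],
    [0, [0, 0, 0], [0, 0, 0]],
    [0, [0, 0, 0], [0, 0, 0]]
  ]
}}

```text
clock: 7.75
ee_pos: [446.8, 332.1, 155.3]
ee_rot: [0.001, -0.316, 0.949, 0.0]
contact_force: [-0.1, -0.1, 0.3]
gripper_width: 86.0
finger_force: 0.0
```

Emit:
{"api": "carry_out", "payload": {
  "series": [
    [0, [0, 0.03, -0.1], [0, 0, 0]],
    [0, [0, 0, 0], [0, 0, 0]],
    [1, [0, 0, 0], [0, 0, 0]],
    [1, [0, 0, 0], [0, 0, 0]],
    [1, [0, 0, 0], [0, 0, 0]],
    [1, [0, 0, 0], [0, 0, 0]],
    [1, [0, 0, 0], [0, 0, 0]],
    [1, [0, 0, 0], [0, 0, 0]]
  ]
}}

```text
clock: 8.55
ee_pos: [446.2, 333.1, 152.2]
ee_rot: [0.0, -0.316, 0.949, 0.0]
contact_force: [-1.3, 0.7, -0.2]
gripper_width: 10.8
finger_force: 60.7
```

```bash
python3 - <<'E'
from h import *
s=state(); print({k:np.round(v,3) for k,v in s.items() if k not in('joint_vel','joint_efforts')})
E
```

```text
{'clock': np.float64(8.55), 'qpos': array([-0.69 ,  0.517, -0.014,  1.94 ,  0.01 ,  0.685,  1.505]), 'ee_pos': array([446.152, 333.114, 152.175]), 'ee_rot': array([ 0.   , -0.316,  0.949,  0.   ]), 'contact_force': array([-1.281,  0.653, -0.2  ]), 'torque': array([ 0.322,  0.154, -0.036]), 'finger_force': np.float64(60.73), 'gripper_width': np.float64(10.791)}
```

Emit:
{"api": "carry_out", "payload": {
  "series": [
    [1, [0, 0, 0.3], [0, 0, 0]],
    [1, [0, 0, 0.6], [0, 0, 0]],
    [1, [0, 0, 0.6], [0, 0, 0]],
    [1, [0, 0, 0.6], [0, 0, 0]],
    [1, [0, 0, 0.3], [0, 0, 0]],
    [1, [0, 0, 0], [0, 0, 0]],
    [1, [0, 0, 0], [0, 0, 0]],
    [1, [0, 0, 0], [0, 0, 0]],
    [1, [0, 0, 0], [0, 0, 0]]
  ]
}}

```text
clock: 9.45
ee_pos: [446.1, 332.4, 211.4]
ee_rot: [-0.001, -0.316, 0.949, -0.0]
contact_force: [-0.2, -0.8, -6.3]
gripper_width: 10.7
finger_force: 60.0
```

Pot L weighs about 0.63 kg, so it is the loaded one. I'll carry it to a viewpoint over the machine.

Emit:
{"api": "carry_out", "payload": {
  "series": [
    [1, [0.5, -0.5, 0.5], [0, 0, 0]],
    [1, [0.94, -1, 0.5], [0, 0, 0]],
    [1, [0.94, -1, 0.5], [0, 0, 0]],
    [1, [0.94, -1, 0.5], [0, 0, 0]],
    [1, [0.94, -1, 0.4], [0, 0, 0]],
    [1, [0.94, -1, 0.4], [0, 0, 0]],
    [1, [0.94, -1, 0.4], [0, 0, 0]],
    [1, [0.94, -1, 0.4], [0, 0, 0]],
    [1, [0.94, -1, 0.4], [0, 0, 0]],
    [1, [0.94, -1, 0.4], [0, 0, 0]],
    [1, [0.4, -0.46, 0], [0, 0, 0]],
    [1, [0, 0, 0], [0, 0, 0]]
  ]
}}

```text
clock: 10.65
ee_pos: [681.5, 80.0, 321.0]
ee_rot: [-0.001, -0.314, 0.949, -0.001]
contact_force: [-1.0, 0.1, -6.2]
gripper_width: 10.3
finger_force: 59.9
```

Emit:
{"api": "carry_out", "payload": {
  "series": [
    [1, [0, 0, 0], [0, 0, 0]],
    [1, [0, 0, 0], [0, 0, 0]]
  ]
}}

```text
clock: 10.85
ee_pos: [679.4, 85.6, 321.1]
ee_rot: [-0.001, -0.317, 0.948, 0.001]
contact_force: [0.4, -0.2, -5.4]
gripper_width: 10.6
finger_force: 59.9
```

```bash
python3 - <<'E'
from h import *
s=state(); print(s['ee_pos'],s['qpos'].round(2),s['contact_force'])
c,p,d=cam('wrist'); print(c['eye']); save('w2',p); np.savez('w2',p=p,d=d)
import pickle; pickle.dump(c,open('w2.pkl','wb'))
for xy in ((613,33),): lid(c,p,d,np.array(xy),58,66,60)
E
```

```text
[679.3525846   85.55039444 321.10024657] [-0.23  0.51  0.09  1.5  -0.05  1.14  2.08] [ 0.39730689 -0.16198685 -5.39897908]
[626.22218835  42.37410449 390.95614314]
circle 2836 614.7 30.8 43.2 zmed 61.6
```

View pics/w2.png

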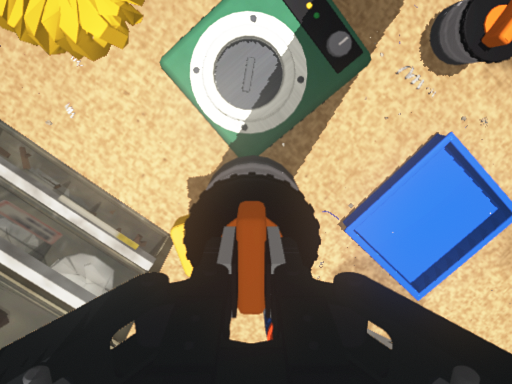

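The well is clearly visible, centred at about (248,73). The dog is a faint bar from about (251,57) to (245,92).

```bash
cat > well.py <<'E'
from h import *
import pickle
c=pickle.load(open('w2.pkl','rb')); z=np.load('w2.npz'); p,d=z['p'],z['d']
g=cv2.cvtColor(p,cv2.COLOR_RGB2GRAY); hsv=cv2.cvtColor(p,cv2.COLOR_RGB2HSV)
m=((hsv[...,2]>165)&(hsv[...,1]<50)).astype(np.uint8); m[150:]=0; m[:,:180]=0; m[:,320:]=0
m=cv2.morphologyEx(m,cv2.MORPH_CLOSE,np.ones((3,3)))
cs,_=cv2.findContours(m,cv2.RETR_CCOMP,2)
def circ(w):
    A=np.c_[2*w,np.ones(len(w))]; s=np.linalg.lstsq(A,(w**2).sum(1),rcond=None)[0]; return s[:2],np.sqrt(s[2]+s[:2]@s[:2])
for q in cs:
    if len(q)>60:
        w=onz(c,q[:,0],62)[:,:2]
        for _ in range(3):
            o,r=circ(w); e=abs(np.hypot(*(w-o).T)-r); w=w[e<max(1,1.5*e.std())]
        print('circle',len(w),o.round(1),r.round(1))
# dog: rectify patch at z=48
o=np.array([614.0,32.0]); S=8; N=400
yy,xx=np.mgrid[0:N,0:N]; X=o[0]+(N/2-yy)/S; Y=o[1]+(N/2-xx)/S
W=np.c_[X.ravel(),Y.ravel(),np.full(N*N,48.)]; v=(W-c['eye'])@rot(c); s=v[:,:2]/v[:,2:]; s=s*(1+c['k1']*(s**2).sum(1,keepdims=True))
K=np.array(c['K']); mu=(s[:,0]*K[0,0]+K[0,2]).reshape(N,N).astype(np.float32); mv=(s[:,1]*K[1,1]+K[1,2]).reshape(N,N).astype(np.float32)
cv2.imwrite('pics/dog.png',cv2.createCLAHE(4,(4,4)).apply(cv2.remap(g,mu,mv,cv2.INTER_CUBIC)))
E
python3 well.py
```

```text
circle 162 [615.7  31.2] 53.7
circle 90 [614.2  31.8] 33.0
```

View pics/dog.png

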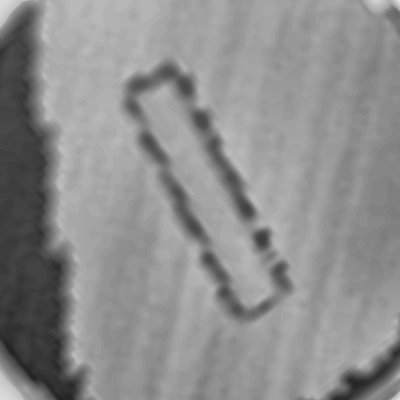

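The dog's long edges run at about +26°, and the pot is at 37°. I'll turn it −11°, centre it over about (614.5,31.3) and come down to just above the collar.

Emit:
{"api": "carry_out", "payload": {
  "series": [
    [1, [-0.4, -0.4, 0], [0, 0, -0.3]],
    [1, [-0.7, -0.6, -0.3], [0, 0, -0.3]],
    [1, [-0.7, -0.6, -0.5], [0, 0, -0.3]],
    [1, [-0.5, -0.4, -0.8], [0, 0, -0.3]],
    [1, [-0.3, -0.17, -0.8], [0, 0, -0.19]],
    [1, [0, 0, -0.5], [0, 0, 0]],
    [1, [0, 0, -0.4], [0, 0, 0]],
    [1, [0, 0, 0], [0, 0, 0]],
    [1, [0, 0, 0], [0, 0, 0]],
    [1, [0, 0, 0], [0, 0, 0]],
    [1, [0, 0, 0], [0, 0, 0]]
  ]
}}

```text
clock: 12.0
ee_pos: [616.0, 29.6, 240.4]
ee_rot: [0.001, -0.223, 0.975, -0.0]
contact_force: [-0.2, -0.1, -5.2]
gripper_width: 10.6
finger_force: 59.8
```

Emit:
{"api": "carry_out", "payload": {
  "series": [
    [1, [-0.06, 0.07, -0.4], [0, 0, 0]],
    [1, [0, 0, -0.4], [0, 0, 0]],
    [1, [0, 0, -0.2], [0, 0, 0]],
    [1, [0, 0, 0], [0, 0, 0]],
    [1, [0, 0, 0], [0, 0, 0]],
    [1, [0, 0, 0], [0, 0, 0]]
  ]
}}

```text
clock: 12.6
ee_pos: [614.2, 31.1, 214.9]
ee_rot: [0.0, -0.223, 0.975, -0.0]
contact_force: [-0.0, -0.2, -5.3]
gripper_width: 10.5
finger_force: 59.9
```

Position and yaw are on target, so I'll go down slowly while watching the force.

Emit:
{"api": "carry_out", "payload": {
  "series": [
    [1, [0, 0, -0.12], [0, 0, 0]],
    [1, [0, 0, -0.12], [0, 0, 0]],
    [1, [0, 0, -0.12], [0, 0, 0]],
    [1, [0, 0, -0.12], [0, 0, 0]],
    [1, [0, 0, 0], [0, 0, 0]],
    [1, [0, 0, 0], [0, 0, 0]]
  ]
}}

```text
clock: 13.2
ee_pos: [613.9, 31.2, 202.5]
ee_rot: [-0.0, -0.223, 0.975, 0.0]
contact_force: [0.7, 0.3, -6.5]
gripper_width: 10.4
finger_force: 60.0
```

Emit:
{"api": "carry_out", "payload": {
  "series": [
    [1, [0, 0, -0.06], [0, 0, 0]],
    [1, [0, 0, -0.06], [0, 0, 0]],
    [1, [0, 0, -0.04], [0, 0, 0]],
    [1, [0, 0, 0], [0, 0, 0]],
    [1, [0, 0, 0], [0, 0, 0]]
  ]
}}

```text
clock: 13.7
ee_pos: [613.9, 31.2, 198.6]
ee_rot: [-0.0, -0.223, 0.975, 0.0]
contact_force: [-0.8, 0.1, -4.7]
gripper_width: 10.7
finger_force: 60.0
```

Emit:
{"api": "carry_out", "payload": {
  "series": [
    [1, [0, 0, -0.04], [0, 0, 0]],
    [1, [0, 0, -0.04], [0, 0, 0]],
    [1, [0, 0, -0.04], [0, 0, 0]],
    [1, [0, 0, 0], [0, 0, 0]],
    [1, [0, 0, 0], [0, 0, 0]]
  ]
}}

```text
clock: 14.2
ee_pos: [613.8, 31.2, 195.5]
ee_rot: [-0.0, -0.223, 0.975, 0.0]
contact_force: [0.2, -0.4, -6.7]
gripper_width: 10.9
finger_force: 59.9
```

Still no contact with the foot below the dog's top, so the slot is over the dog. Now the last 3 mm.

Emit:
{"api": "carry_out", "payload": {
  "series": [
    [1, [0, 0, -0.04], [0, 0, 0]],
    [1, [0, 0, -0.04], [0, 0, 0]],
    [1, [0, 0, -0.03], [0, 0, 0]],
    [1, [0, 0, -0.02], [0, 0, 0]],
    [1, [0, 0, 0], [0, 0, 0]],
    [1, [0, 0, 0], [0, 0, 0]]
  ]
}}

```text
clock: 14.8
ee_pos: [613.9, 31.2, 192.3]
ee_rot: [-0.0, -0.223, 0.975, 0.0]
contact_force: [-0.6, -0.3, -5.3]
gripper_width: 10.4
finger_force: 59.9
```

Emit:
{"api": "carry_out", "payload": {
  "series": [
    [1, [0, 0, -0.03], [0, 0, 0]],
    [1, [0, 0, -0.02], [0, 0, 0]],
    [1, [0, 0, 0], [0, 0, 0]],
    [1, [0, 0, 0], [0, 0, 0]]
  ]
}}

```text
clock: 15.2
ee_pos: [614.1, 31.3, 192.2]
ee_rot: [0.0, -0.223, 0.975, 0.0]
contact_force: [-4.4, 1.1, 5.4]
gripper_width: 10.5
finger_force: 61.6
```

Emit:
{"api": "carry_out", "payload": {
  "series": [
    [0, [0, 0, 0], [0, 0, 0]],
    [0, [0, 0, 0], [0, 0, 0]],
    [0, [0, 0, 0], [0, 0, 0]],
    [0, [0, 0, 0], [0, 0, 0]],
    [0, [0, 0, 0.4], [0, 0, 0]],
    [0, [0, 0, 0.8], [0, 0, 0]],
    [0, [0, 0, 1], [0, 0, 0]],
    [0, [0, 0, 1], [0, 0, 0]]
  ]
}}

```text
clock: 16.0
ee_pos: [613.9, 31.1, 272.6]
ee_rot: [0.0, -0.223, 0.975, -0.0]
contact_force: [0.0, 0.4, 0.4]
gripper_width: 85.2
finger_force: 0.0
```

Emit:
{"api": "carry_out", "payload": {
  "series": [
    [0, [-0.9, 0.8, 0], [0, 0, -0.4]],
    [0, [-0.9, 0.8, 0], [0, 0, -0.4]],
    [0, [-0.9, 0.8, 0], [0, 0, -0.4]],
    [0, [-0.9, 0.8, 0], [0, 0, -0.4]],
    [0, [-0.9, 0.8, 0], [0, 0, -0.4]],
    [0, [-0.9, 0.8, 0], [0, 0, -0.4]],
    [0, [-0.9, 0.8, 0], [0, 0, -0.34]],
    [0, [-0.3, 0.4, 0], [0, 0, 0]],
    [0, [0, 0, 0], [0, 0, 0]],
    [0, [0, 0, 0], [0, 0, 0]],
    [0, [0, 0, 0], [0, 0, 0]]
  ]
}}

```text
clock: 17.1
ee_pos: [450.1, 180.0, 271.3]
ee_rot: [0.0, -0.032, 0.999, -0.0]
contact_force: [0.6, 0.6, -0.2]
gripper_width: 85.3
finger_force: 0.0
```

```bash
python3 - <<'E'
from h import *
s=state(); print(s['ee_pos'],s['ee_rot'],s['contact_force'])
c,p,d=cam('wrist'); save('w3',p); print(c['eye'])
P=pts(c,d,np.ones(d.shape,bool)); 
bar(c,p,d,(0,512,0,384),95); lid(c,p,d,np.array((446,182)),69,79,42)
c,p,d=cam('top'); save('t2',cv2.resize(p[150:260,180:340],None,fx=4,fy=4)); lid(c,p,d,np.array((614,31)),108,120,42)
c,p,d=cam('scene'); lid(c,p,d,np.array((614,31)),108,120,42)
E
```

```text
[450.08080173 180.01278162 271.32308442] [ 4.23663891e-04 -3.23409967e-02  9.99476792e-01 -1.47698309e-04] [ 0.56672878  0.55667503 -0.22334646]
[383.11847097 173.56114639 341.0083546 ]
bar 906 [445.6 181.   99.3] z [ 97.5  99.4 100.6] ang 3.9 rect [446.2 180.9] [43.  11.4] 4.3
circle 4001 446.8 181.0 33.3 zmed 73.8
circle 220 615.9 31.5 32.5 zmed 113.7
circle 203 613.7 29.5 34.4 zmed 113.8
```

View pics/t2.png

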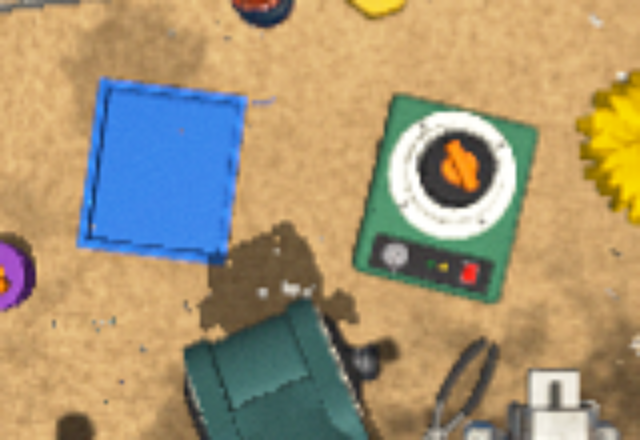

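The picture shows the loaded pot in the well at (460,168). Its lid top is at z = 113.7, which is 40 plus 73.8, so it is fully home. Now the light pot.

Emit:
{"api": "carry_out", "payload": {
  "series": [
    [0, [-0.14, 0.05, -0.5], [0, 0, 0]],
    [0, [0, 0, -1], [0, 0, 0]],
    [0, [0, 0, -1], [0, 0, 0]],
    [0, [0, 0, -1], [0, 0, 0]],
    [0, [0, 0, -0.7], [0, 0, 0]],
    [0, [0, 0, -0.4], [0, 0, 0]],
    [0, [0, 0, 0], [0, 0, 0]],
    [0, [0, 0, 0], [0, 0, 0]],
    [0, [0, 0, 0], [0, 0, 0]]
  ]
}}

```text
clock: 18.15
ee_pos: [446.1, 182.6, 157.0]
ee_rot: [0.001, -0.033, 0.999, 0.0]
contact_force: [0.5, -0.6, -0.5]
gripper_width: 85.2
finger_force: 0.0
```

Emit:
{"api": "carry_out", "payload": {
  "series": [
    [0, [0, -0.03, -0.16], [0, 0, 0]],
    [0, [0, 0, 0], [0, 0, 0]],
    [1, [0, 0, 0], [0, 0, 0]],
    [1, [0, 0, 0], [0, 0, 0]],
    [1, [0, 0, 0], [0, 0, 0]],
    [1, [0, 0, 0], [0, 0, 0]],
    [1, [0, 0, 0], [0, 0, 0]],
    [1, [0, 0, 0], [0, 0, 0]],
    [1, [0, 0, 0], [0, 0, 0]]
  ]
}}

```text
clock: 19.05
ee_pos: [445.5, 181.9, 152.2]
ee_rot: [0.0, -0.033, 0.999, 0.0]
contact_force: [0.2, 0.5, 0.5]
gripper_width: 11.1
finger_force: 60.5
```

Emit:
{"api": "carry_out", "payload": {
  "series": [
    [1, [0, 0, 0.3], [0, 0, 0]],
    [1, [0, 0, 0.7], [0, 0, 0]],
    [1, [0, 0, 0.9], [0, 0, 0]],
    [1, [0.4, 0.3, 0.9], [0, 0, 0]],
    [1, [0.9, 0.7, 0.4], [0, 0, 0]],
    [1, [0.9, 0.7, 0], [0, 0, 0]],
    [1, [0.9, 0.7, 0], [0, 0, 0]],
    [1, [0.9, 0.7, 0], [0, 0, 0]],
    [1, [0.9, 0.7, 0], [0, 0, 0]],
    [1, [0.9, 0.7, 0], [0, 0, 0]],
    [1, [0.6, 0.4, 0], [0, 0, 0]],
    [1, [0.3, 0, 0], [0, 0, 0]]
  ]
}}

```text
clock: 20.25
ee_pos: [613.1, 305.5, 231.4]
ee_rot: [-0.0, -0.034, 0.999, -0.0]
contact_force: [-0.4, 0.4, -2.1]
gripper_width: 10.5
finger_force: 60.1
```

Emit:
{"api": "carry_out", "payload": {
  "series": [
    [1, [0, 0, 0], [0, 0, 0]],
    [1, [0, 0, 0], [0, 0, 0]]
  ]
}}

```text
clock: 20.45
ee_pos: [612.2, 302.8, 231.7]
ee_rot: [-0.001, -0.033, 0.999, -0.001]
contact_force: [0.5, 0.1, -2.7]
gripper_width: 10.9
finger_force: 60.1
```

Emit:
{"api": "carry_out", "payload": {
  "series": [
    [1, [0, 0, -0.5], [0, 0, 0]],
    [1, [0, 0, -0.7], [0, 0, 0]],
    [1, [0, 0, -0.7], [0, 0, 0]],
    [1, [0, 0, -0.5], [0, 0, 0]],
    [1, [0, 0, -0.3], [0, 0, 0]],
    [1, [0, 0, -0.12], [0, 0, 0]],
    [1, [0, 0, -0.06], [0, 0, 0]],
    [1, [0, 0, 0], [0, 0, 0]],
    [1, [0, 0, 0], [0, 0, 0]]
  ]
}}

```text
clock: 21.35
ee_pos: [613.3, 304.3, 160.8]
ee_rot: [0.001, -0.033, 0.999, 0.0]
contact_force: [-0.1, 0.2, -2.6]
gripper_width: 10.8
finger_force: 60.0
```

Emit:
{"api": "carry_out", "payload": {
  "series": [
    [1, [0, 0, -0.06], [0, 0, 0]],
    [1, [0, 0, -0.06], [0, 0, 0]],
    [1, [0, 0, -0.04], [0, 0, 0]],
    [1, [0, 0, 0], [0, 0, 0]],
    [1, [0, 0, 0], [0, 0, 0]]
  ]
}}

```text
clock: 21.85
ee_pos: [613.0, 304.3, 156.3]
ee_rot: [0.0, -0.033, 0.999, 0.0]
contact_force: [0.4, -0.8, -1.1]
gripper_width: 10.4
finger_force: 60.2
```

Emit:
{"api": "carry_out", "payload": {
  "series": [
    [1, [0, 0, -0.03], [0, 0, 0]],
    [1, [0, 0, 0], [0, 0, 0]],
    [1, [0, 0, 0], [0, 0, 0]]
  ]
}}

```text
clock: 22.15
ee_pos: [613.1, 304.4, 156.2]
ee_rot: [0.0, -0.033, 0.999, 0.0]
contact_force: [-2.0, -0.5, 6.1]
gripper_width: 10.9
finger_force: 61.1
```

The light pot is standing on the tray floor. I'll release it, back off and check.

Emit:
{"api": "carry_out", "payload": {
  "series": [
    [0, [0, 0, 0], [0, 0, 0]],
    [0, [0, 0, 0], [0, 0, 0]],
    [0, [0, 0, 0], [0, 0, 0]],
    [0, [0, 0, 0], [0, 0, 0]],
    [0, [0, 0, 0.4], [0, 0, 0]],
    [0, [0, 0, 0.8], [0, 0, 0]],
    [0, [0, 0, 1], [0, 0, 0]],
    [0, [0, 0, 1], [0, 0, 0]],
    [0, [-0.5, 0, 1], [0, 0, 0]],
    [0, [-1, 0, 1], [0, 0, 0]],
    [0, [-1, 0, 1], [0, 0, 0]],
    [0, [-1, 0, 0], [0, 0, 0]]
  ]
}}

```text
clock: 23.35
ee_pos: [526.1, 304.9, 315.2]
ee_rot: [0.003, -0.033, 0.999, 0.002]
contact_force: [-0.0, 0.2, 0.6]
gripper_width: 85.3
finger_force: 0.0
```

Emit:
{"api": "carry_out", "payload": {
  "series": [
    [0, [-1, 0, 0], [0, 0, 0]],
    [0, [-1, 0, 0], [0, 0, 0]],
    [0, [0, 0, 0], [0, 0, 0]],
    [0, [0, 0, 0], [0, 0, 0]],
    [0, [0, 0, 0], [0, 0, 0]]
  ]
}}

```text
clock: 23.85
ee_pos: [476.4, 304.0, 310.9]
ee_rot: [0.001, -0.033, 0.999, 0.0]
contact_force: [-0.1, -0.1, 0.4]
gripper_width: 85.4
finger_force: 0.0
```

```bash
python3 - <<'E'
from h import *
c,p,d=cam('scene'); save('fin',p); lid(c,p,d,np.array((614,31)),108,120,42); lid(c,p,d,np.array((613,304)),72,84,42)
s=state();print(s['clock'],s['ee_pos'],abs(s['joint_vel']).max())
E
```

```text
circle 199 612.9 28.5 34.0 zmed 113.9
circle 137 611.9 302.5 34.8 zmed 78.0
23.9 [476.42976556 303.90218115 310.65979791] 0.00738332066759198
```

View pics/fin.png

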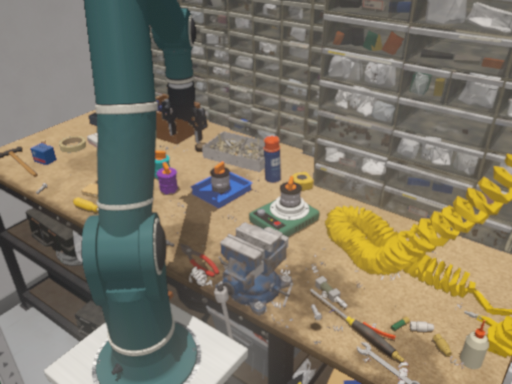

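The loaded pot is upright in the well at (291,195), home, and the light pot stands in the tray at (220,180). The arm is clear of both, so I'm handing in.

```bash
python3 -c "from rig import close_job; print(close_job())"
```

```text
the job is handed in; nothing more can be done
None
```

The loaded pot (about 0.63 kg) sits fully home in the machine's well and the lighter one (about 0.26 kg) stands in the blue tray; I found the dog's angle by camera and turned the pot to match, so it dropped in without a search under pressure, and the job was handed in at about 24 s.

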